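# Fit the toothed burnishing wheel on the leather burnisher's splined shaft

### The job

Fit the burnishing wheel with the toothed bore onto the upright toothed shaft of the grey leather-edge burnisher: hold it over the shaft, turn it so that its teeth fall between the shaft's teeth, and push it down, still in the gripper and rocking it a little if the teeth meet, until it sits fully home on the shaft's shoulder; then let go. Leave the other wheel, the one with the smooth round bore, where it stands.

Things in the scene. Friction and masses are not known exactly. Their poses are not given: they have to be found in the camera images.
- toothed_wheel_center (a point): centre (half-way up, on the axis) of the loose wheel to fit: upright dark wood cylinder, 56 mm diameter, 50 mm tall, standing on the desk; steel-lined 41 mm through bore with six inward teeth 4 mm wide, inner ends on a 28 mm circle, starting 6 mm above the underside, lower ends roof-shaped. z up; x points at a gap midway between two teeth; gaps repeat every 60 degrees
- smooth_wheel_center (a point): centre (half-way up, on the axis) of the other loose wheel, to be left alone: same dark wood cylinder, 56 mm diameter, 50 mm tall, but with a smooth round 28 mm bore without teeth
- shaft_seat (a point): shaft axis at the top of its shoulder, 55 mm above the desk, where the wheel's underside rests when home. z up; x points along one of six shaft teeth, every 60 degrees. Fixed shaft: 24 mm core, teeth 5.5 mm wide on a 36 mm circle, 0 to 30 mm up with roof-shaped tops, then a cone to 10 mm wide at 42 mm. Play when meshed: 10 degrees either way, 2 mm all round; teeth meet with wheel centre 49 mm up
- burnisher: grey burnisher motor housing, 110 x 110 mm, top 45 mm above the desk, fixed to the desk; origin under its centre on the desk, below the shaft; a steel shoulder 52 mm across and the toothed shaft stand upright in the middle of its top, 97 mm above the desk at the tip
Things that resemble listed ones, but are neither listed nor needed, are in the scene too. Leave any turquoise look-alike of the part that bears toothed_wheel_center alone.

How it is judged:
On the way:
1. the toothed wheel's teeth are between the shaft's teeth while the gripper still has hold of it (horizontal distance between toothed_wheel_center and shaft_seat below 0.01 m and z of toothed_wheel_center in the frame of shaft_seat below 0.043 m and contact force between the fingers and toothed_wheel above 0.5 N), for 0.1 s.
At the end, for the whole second after the job is handed in: the toothed wheel stands upright (within 10 degrees) on the shaft, its centre within 10 mm of the shaft's axis and its underside within 5 mm of the shoulder, at rest (horizontal distance between toothed_wheel_center and shaft_seat below 0.01 m and z of toothed_wheel_center in the frame of shaft_seat below 0.03 m and angle between toothed_wheel_center's own z axis and vertical below 0.17 rad and linear speed of toothed_wheel below 0.02 m/s); the robot touches nothing.
It fails at once if the smooth-bored wheel is moved more than 30 mm (distance of smooth_wheel_center from where it was at the start of the episode above 0.03 m).
It also fails if it takes over 43 s, if anything falls off the work surface, if the arm or the gripper's body presses on something with over 40 N, if the wrist force passes 120 N, or if a joint passes its speed limit or range.

### The arm

A 7-joint arm with a two-finger parallel gripper is mounted at the origin on a cart in front of the work surface, level with it; the furniture and walls round the work are solid. World frame = base frame: x ahead of the robot, y to its left, z up, the work surface at z = 0. Lengths are in m, angles in rad, forces in N, time in s.
With the tool pointing down it reaches from about 0.425 to 0.925 m from the base axis. Payload 6.8 kg.
Tool frame: the origin (TCP) lies on the centre line of the jaws, within the pads' length; the fingertips stand 25 mm ahead of it and the grasp point (between the pads) lies 6 mm ahead of it; z points along the fingers, y is the line along which they close (so a half turn about z gives the same grasp; the last joint's range is limited). The gripper opens to 85 mm and grips with 20 to 120 N. Pads are 22 mm wide; open, the fingers measure 114 mm over their backs; the gripper's body (76 mm by 85 mm) begins 54 mm behind the grasp point. The pads swing forward as they close: fully open they stand 13 mm farther back than shut.
Start: joints at [-1.293, 0.477, 0.022, 1.555, -0.011, 1.109, -0.083], TCP at [0.254, 0.625, 0.256] pointing down, gripper open.
Joint ranges: [-2.96, 2.96], [-0.34, 2.1], [-1.41, 1.46], [0.24, 2.44], [-1.37, 4.51], [0.17, 1.92], [-2.96, 2.96]. Speed limits (rad/s): [2.39, 2.39, 3.14, 3.14, 3.14, 3.14, 3.14].

### API

Orientations are given as a rotation vector (axis times angle).
In Python, from bench import telemetry, grab_frame, job gives the robot as it stands.
- The arm moves only by the tool apply_moves, never from a script. Its argument "rows" is a list of rows, each a list of 2 entries, a list of its own where there are three numbers: the shift along the tool's x, y, z each as a share of 250 mm, from -1 to 1, then the turn, a rotation vector about the tool's x, y, z each as a share of pi rad, from -1 to 1. A call has 1 to 10 rows; each row is the pose to reach, as a shift and turn from the pose commanded when the call began, along the tool's axes at that moment, turning the shorter way round; what a row does not reach only later rows make up. A row lasts 1/8 s, in which the tool goes at most 62.5 mm and 10.7 degrees, less where a joint would pass 70% of its speed; a pose out of reach is approached as far as the arm can. A call with a number of a shift or a turn outside -1 to 1 is refused whole. A call with a gripper value outside its range is refused whole. "jaw" is the gripper's target within -1 to 1 (fully open at 1, half-way at 0, shut at -1), set as the call begins (left out, the last holds). The fingers move at their own pace and stop on an object; "newtons" is the grip in N (left out, the last holds). Time passes only in rows, so rows that repeat a pose let the fingers close. It gives the time, the measured TCP pose, the force, the opening and the grip force at its end, in the units of the state.
- telemetry.get_obs(): the state, without advancing time (a new reading comes with each control period).
- grab_frame(name): name is "scene" or "top" or "wrist"; returns a dict with "frame" (480x640x3 uint8, red, green, blue), "vertical_fov" (degrees; the focal length in pixels is half the picture's height over the tangent of half this angle, whatever the lens; pixels are square), "cx", "cy" (the principal point, pixels), "origin" and "attitude" of the camera in the world. Camera axes: x right, y up, looking along -z (the intrinsics and any distortion apply to the point x, -y, -z); pixel columns grow to the right and rows downward; lengths in m; the calibration is good to about 2 mm. A picture is of the moment at which its call begins. There is no depth.
- job.hand_in(): hands the job in; it is judged then, once.
The state is a dict: "clock": time; "joints": joint angles; "qvel": joint speeds; "tau": joint torques, N m; "tcp_pos": TCP position; "orientation": TCP orientation; "contact_force": force on the tool from outside, world axes, zero at the start; "moment": the same for the moment, N m; "grip_width": finger opening in m; "gripper_force": force on a finger pad.
Only numpy, scipy, OpenCV 4.12 (cv2) and the standard library are available. Lean on these libraries where they do the work, as an engineer would, in place of code of your own. Each camera call takes 0.05 s, during which the arm holds its last target. There are 200 camera calls.

## Working session

There is one attempt and no reset: what is moved stays moved. The work goes in short steps, Python scripts to look and compute and a tool call to move; the robot and the scene stay as the last step left them, time stands still between calls to the robot, and variables do not carry over. Pictures are saved under pics/ and viewed, at most 10 in all, crops included, and the job is handed in when it is done.

Besides the shell and the picture viewer there is one more tool, called after ">>>" as name(argument=value, ...), one argument or row to a line, values as JSON. apply_moves: Moves the arm, as the interface text tells. Its arguments: {"type":"object","properties":{"rows":{"type":"array"},"jaw":{"type":"number"},"newtons":{"type":"number"}},"required":["rows"]}

```bash
mkdir -p pics; ls
python3 - <<'E'
from bench import telemetry, grab_frame
import cv2
print(telemetry.get_obs())
for n in ["scene","top","wrist"]:
    d=grab_frame(n); print(n,{k:v for k,v in d.items() if k!="frame"})
    cv2.imwrite(f"pics/{n}0.png",d["frame"][:,:,::-1])
E
```

```text
pics
{'clock': 0.0, 'joints': array([-1.29311195,  0.47782093,  0.02231805,  1.55647219, -0.01146261,
        1.1092969 , -0.08306421]), 'qvel': array([ 8.56745112e-04, -3.11637633e-04,  6.10279748e-04, -2.18613661e-03,
       -1.54780462e-03,  1.55777694e-03, -3.14218569e-05]), 'tau': array([-7.89733258e-04, -5.96428657e+01,  1.60774883e+00, -2.81208497e+01,
        1.24125404e-02,  8.97985505e-03,  2.85627607e-05]), 'tcp_pos': array([0.25379207, 0.62486992, 0.25530255]), 'orientation': array([-6.02056286e-01, -3.08316222e+00,  2.91994773e-03]), 'contact_force': array([-0.16216662, -0.16799955, -0.1706679 ]), 'moment': array([ 0.01825712,  0.0310745 , -0.03617219]), 'gripper_force': 0.0, 'grip_width': 0.08514297734832166}
scene {'vertical_fov': 57.72739262192134, 'cx': 322.39068222318787, 'cy': 238.35717065432866, 'origin': array([ 0.18307941, -0.42622861,  0.70611655]), 'attitude': array([ 0.6737616 , -0.19168161, -0.52780652])}
top {'vertical_fov': 47.48893030404112, 'cx': 304.75430967548414, 'cy': 238.44846720853673, 'origin': array([0.27552067, 0.04902582, 0.99447804]), 'attitude': array([ 0.14584449, -0.16060898, -1.55072585])}
wrist {'vertical_fov': 63.10417507831877, 'cx': 311.09367926524294, 'cy': 240.32353197331807, 'origin': array([0.18836215, 0.65128166, 0.37195461]), 'attitude': array([-0.24804885, -0.16426027,  1.17801462])}
```

View pics/scene0.png

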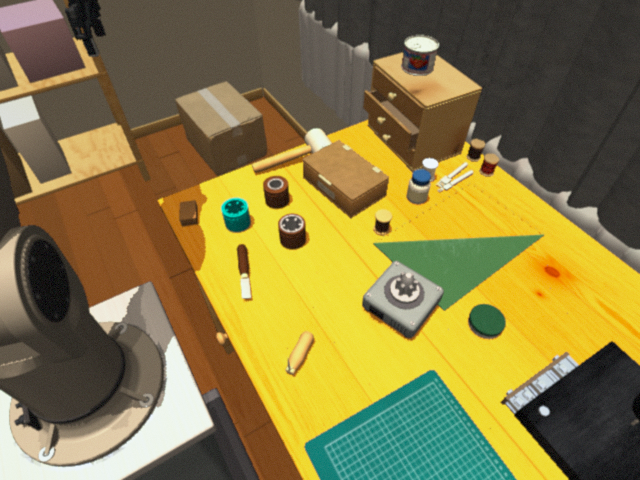

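View pics/top0.png

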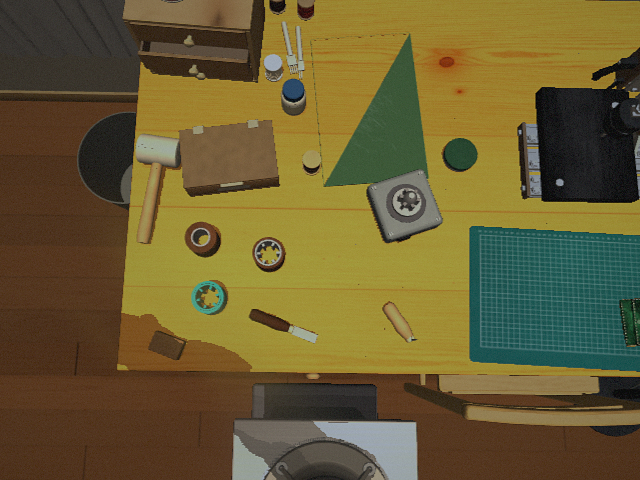

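The scene picture shows the housing at about (403,297), the toothed wheel at (292,230), the smooth one at (276,191) and the turquoise one at (236,214). In the top view the same four are at (405,203), (268,254), (202,238) and (209,297).

```bash
cat > h.py <<'E'
import numpy as np, cv2
from scipy.spatial.transform import Rotation as R
from bench import telemetry, grab_frame
def cam(d): 
    f=240/np.tan(np.radians(d["vertical_fov"])/2)
    return f,R.from_rotvec(d["attitude"]).as_matrix(),np.array(d["origin"])
def onz(d,uv,z):
    f,M,o=cam(d); uv=np.atleast_2d(uv).astype(float)
    r=np.c_[(uv[:,0]-d["cx"])/f,-(uv[:,1]-d["cy"])/f,-np.ones(len(uv))]@M.T
    return o+r*((z-o[2])/r[:,2])[:,None]
def proj(d,p):
    f,M,o=cam(d); c=(np.atleast_2d(p)-o)@M
    return np.c_[d["cx"]+f*c[:,0]/-c[:,2],d["cy"]-f*c[:,1]/-c[:,2]]
E
python3 - <<'E'
from h import *
d=grab_frame("top"); im=d["frame"]
print("wheel",onz(d,(268,252),.05),"shaft",onz(d,(407,201),.085),"smooth",onz(d,(202,237),.05),"turq",onz(d,(209,296),.05))
s=grab_frame("scene")
print("sc wheel",onz(s,(292,224),.05),"shaft",onz(s,(406,285),.085))
o=telemetry.get_obs(); M=R.from_rotvec(o["orientation"]).as_matrix(); print(M)
f,C,oo=cam(grab_frame("wrist")); print("cam in tool",M.T@(oo-o["tcp_pos"]),M.T@C)
a=cv2.resize(im[225:285,235:300],(400,370),interpolation=cv2.INTER_CUBIC)
b=cv2.resize(im[165:245,362:448],(398,370),interpolation=cv2.INTER_CUBIC)
cv2.imwrite("pics/c1.png",np.hstack([a,b])[:,:,::-1])
E
```

```text
wheel [[0.43740343 0.10555081 0.05      ]] shaft [[ 0.52440525 -0.13394824  0.085     ]] smooth [[0.46241181 0.2224733  0.05      ]] turq [[0.3588374  0.20521819 0.05      ]]
sc wheel [[0.43579987 0.10055426 0.05      ]] shaft [[ 0.52050595 -0.15023328  0.085     ]]
[[-9.26504821e-01  3.76282813e-01 -2.47547731e-04]
 [ 3.76282891e-01  9.26504517e-01 -7.52671325e-04]
 [-5.38631925e-05 -7.90501587e-04 -9.99999686e-01]]
cam in tool [ 0.07055447 -0.00041856 -0.11651448] [[ 8.27664819e-04  9.60962871e-01  2.76676121e-01]
 [ 9.99999433e-01 -9.80792600e-04  4.15073491e-04]
 [ 6.70232106e-04  2.76675620e-01 -9.60963138e-01]]
```

View pics/c1.png

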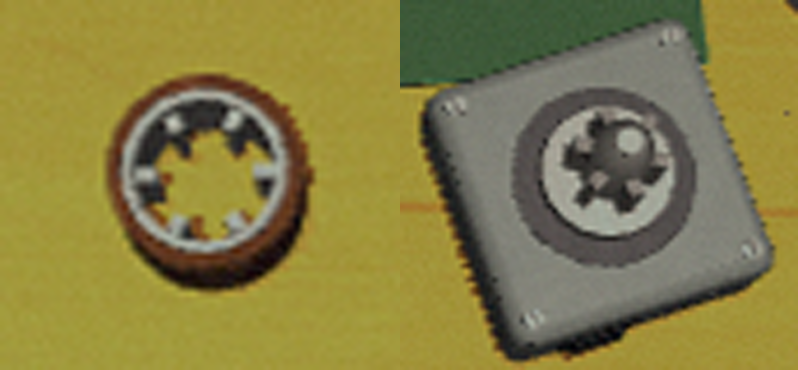

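The crop shows the toothed wheel's bore with its six teeth, and the housing with the pale shoulder disc at about top pixel (407,202), teeth clearly visible. I'll fly the wrist camera over the shaft first.

>>> apply_moves(
  rows=[
    [[-0.716,-0.807,0],[0,0,0]],
    [[-0.716,-0.807,0],[0,0,0]],
    [[-0.716,-0.807,0],[0,0,0]],
    [[-0.716,-0.807,0],[0,0,0]],
    [[-0.716,-0.807,0],[0,0,0]],
  ],
  jaw=1,
)

```text
clock: 0.92
tcp_pos: [0.3456, 0.3671, 0.2565]
orientation: [0.61, 3.081, -0.001]
contact_force: [-0.0, 1.6, 0.6]
grip_width: 0.0856
gripper_force: 0.0
```

>>> apply_moves(
  rows=[
    [[-0.716,-0.807,0],[0,0,0]],
    [[-0.716,-0.807,0],[0,0,0]],
    [[-0.716,-0.807,0],[0,0,0]],
    [[-0.716,-0.807,0],[0,0,0]],
    [[-0.716,-0.807,0],[0,0,0]],
  ],
)

```text
clock: 1.55
tcp_pos: [0.4349, 0.1138, 0.2566]
orientation: [0.609, 3.081, 0.0]
contact_force: [-0.0, 1.1, 1.0]
grip_width: 0.0852
gripper_force: 0.0
```

>>> apply_moves(
  rows=[
    [[-0.716,-0.807,0],[0,0,0]],
    [[-0.716,-0.807,0],[0,0,0]],
    [[-0.716,-0.807,0],[0,0,0]],
    [[-0.716,-0.807,0],[0,0,0]],
    [[-0.716,-0.807,0],[0,0,0]],
    [[-0.716,-0.807,0],[0,0,0]],
  ],
)

```text
clock: 2.3
tcp_pos: [0.5244, -0.1384, 0.2562]
orientation: [0.605, 3.082, -0.001]
contact_force: [0.5, 0.9, -0.5]
grip_width: 0.0856
gripper_force: 0.0
```

Run:
```python
from h import *
import pickle
o=telemetry.get_obs(); print(o["clock"],o["tcp_pos"],o["orientation"],o["joints"],o["contact_force"])
d=grab_frame("wrist"); pickle.dump((o,d),open("shaft.pkl","wb"))
p=proj(d,[[.524,-.138,.055]])[0];print(p)
u,v=p.astype(int); u=np.clip(u,110,530); v=np.clip(v,90,390)
c=d["frame"][v-90:v+90,u-110:u+110]; print(u-110,v-90)
cv2.imwrite("pics/w1.png",cv2.resize(c,None,fx=3,fy=3,interpolation=cv2.INTER_CUBIC)[:,:,::-1])
```

```text
2.3 [ 0.52435116 -0.13840424  0.25620715] [ 6.05452315e-01  3.08238670e+00 -1.08240472e-03] [-0.26842048  0.27584267  0.49897768  1.90086176 -0.15447217  1.00224675
  1.48102338] [ 0.49399064  0.92171577 -0.47214487]
[312.1641952  215.49341896]
202 125
```

View pics/w1.png

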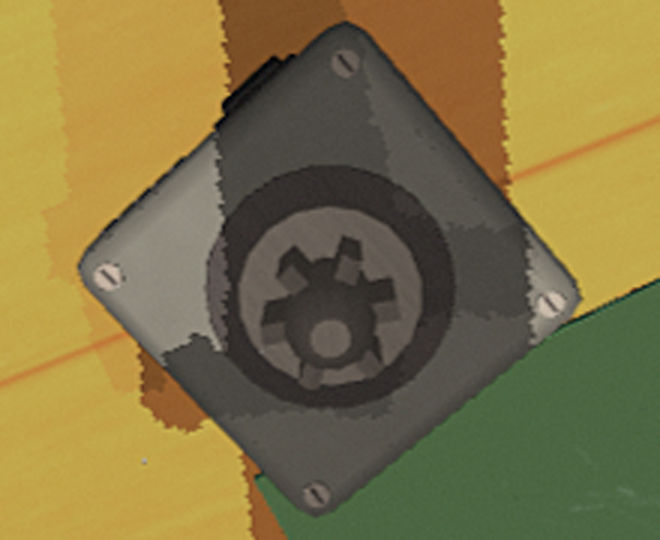

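The wrist picture shows the shoulder disc centred near crop (331,294) and the six tooth roofs at about (348,268), (295,275), (385,308), (272,330), (311,375) and (374,358). The next step turns those into an axis and an angle.

Run:
```python
from h import *
import pickle
o,d=pickle.load(open("shaft.pkl","rb"))
px=lambda a:np.array([202,125])+np.atleast_2d(a)/3-.33
print("disc",onz(d,px((331,294)),.055),"tip",onz(d,px((332,338)),.097))
print("screws",onz(d,px([(346,63),(107,277),(551,304),(316,495)]),.045).mean(0))
T=onz(d,px([(348,268),(295,275),(272,330),(311,375),(374,358),(385,308)]),.084)
c=T.mean(0);print("teeth c",c)
v=(T-c)[:,:2];a=np.degrees(np.arctan2(v[:,1],v[:,0]));print(np.hypot(*v.T),a%60)
print("mean",np.degrees(np.angle(np.exp(6j*np.radians(a)).mean()))/6)
# dim shading-corrected crop
q=proj(d,[[c[0],c[1],.084]])[0];print(q)
```

```text
disc [[ 0.529623   -0.14043236  0.055     ]] tip [[ 0.53058495 -0.14060589  0.097     ]]
screws [ 0.53075703 -0.14120968  0.045     ]
teeth c [ 0.52929655 -0.14037711  0.084     ]
[0.01403083 0.01466108 0.01527249 0.01569146 0.01510886 0.01406791] [19.94330032 15.8387469  18.40571035 18.82128568 25.08645711 20.09755694]
mean 19.668929454524584
[311.94750953 231.13141948]
```

>>> apply_moves(
  rows=[
    [[0.685,0.768,0],[0,0,0]],
    [[0.685,0.768,0],[0,0,0]],
    [[0.685,0.768,0],[0,0,0]],
    [[0.685,0.768,0],[0,0,0]],
    [[0.685,0.768,0],[0,0,0]],
    [[0.685,0.768,0],[0,0,0]],
  ],
)

```text
clock: 3.1
tcp_pos: [0.4367, 0.1062, 0.2564]
orientation: [0.596, 3.084, 0.0]
contact_force: [0.4, 0.0, -0.4]
grip_width: 0.0852
gripper_force: 0.0
```

Run:
```python
from h import *
import pickle
o=telemetry.get_obs(); print(o["clock"],o["tcp_pos"],o["orientation"],o["joints"])
d=grab_frame("wrist"); pickle.dump((o,d),open("wheel.pkl","wb"))
u,v=proj(d,[[.438,.104,.05]])[0].astype(int); print(u-80,v-70)
c=d["frame"][v-70:v+70,u-80:u+80]
cv2.imwrite("pics/w2.png",cv2.resize(c,None,fx=4,fy=4,interpolation=cv2.INTER_CUBIC)[:,:,::-1])
```

```text
3.1 [0.43668852 0.10621799 0.25640423] [5.96282192e-01 3.08445646e+00 3.75315775e-04] [-0.68809504  0.09387355  0.33449525  2.088145   -0.03767505  0.96493261
  0.85536219]
229 147
```

View pics/w2.png

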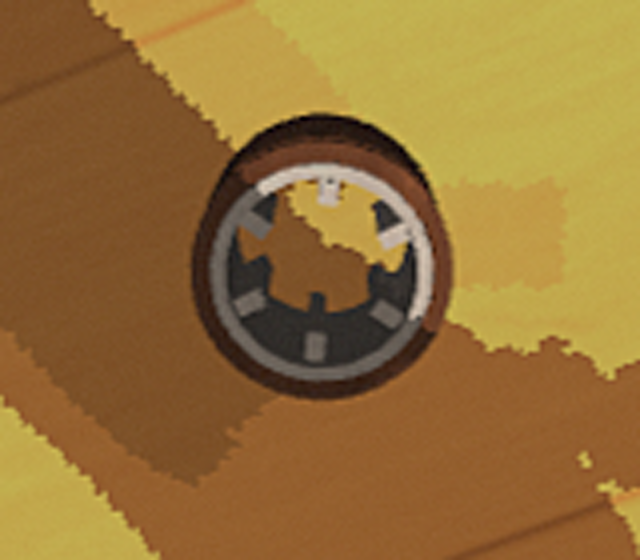

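The wrist picture shows the toothed wheel with tooth tops at crop (329,190), (393,235), (386,314), (316,346), (250,302) and (257,222), and the liner ring centred at about (322,272).

Run:
```python
from h import *
import pickle
o,d=pickle.load(open("wheel.pkl","rb"))
px=lambda a:np.array([229,147])+np.atleast_2d(a)/4-.37
r=onz(d,px((322.5,272)),.05)[0];print("ring",r)
T=onz(d,px([(329,190),(393,235),(386,314),(316,346),(250,302),(257,222)]),.047)
c=T.mean(0);v=(T-c)[:,:2];a=np.degrees(np.arctan2(v[:,1],v[:,0]));print(c,np.hypot(*v.T),a%60)
ta=np.degrees(np.angle(np.exp(6j*np.radians(a)).mean()))/6;print("teeth",ta)
ct=(r[:2]+c[:2])/2
o=telemetry.get_obs();M=R.from_rotvec(o["orientation"]).as_matrix()
print(M[:,0],"tool yaw",np.degrees(np.arctan2(M[1,0],M[0,0])))
print("shares to wheel", M.T@(np.r_[ct,.033]-o["tcp_pos"])/.25)
print("need wheel turn (deg, world ccw)",(19.67-(ta+30)+30)%60-30)
```

```text
ring [0.43580373 0.10437179 0.05      ]
[0.43569292 0.10424851 0.047     ] [0.01692958 0.0167305  0.01695318 0.01707009 0.01702166 0.01697336] [32.98832593 33.96656416 32.37772981 33.85004464 33.45380066 31.79860126]
teeth -26.927133848921525
[-9.26912921e-01  3.75276449e-01 -1.52193926e-04] tool yaw 157.9585996280323
shares to wheel [ 0.00447987 -0.00438317  0.89347763]
need wheel turn (deg, world ccw) 16.59713384892153
```

>>> apply_moves(
  rows=[
    [[0.0045,-0.0045,0.2],[0,0,0]],
    [[0.0045,-0.0045,0.4],[0,0,0]],
    [[0.0045,-0.0045,0.6],[0,0,0]],
    [[0.0045,-0.0045,0.75],[0,0,0]],
    [[0.0045,-0.0045,0.85],[0,0,0]],
    [[0.0045,-0.0045,0.89],[0,0,0]],
    [[0.0045,-0.0045,0.89],[0,0,0]],
    [[0.0045,-0.0045,0.89],[0,0,0]],
  ],
)

```text
clock: 4.15
tcp_pos: [0.4367, 0.1041, 0.0347]
orientation: [0.603, 3.082, 0.001]
contact_force: [0.2, -0.2, 0.3]
grip_width: 0.0852
gripper_force: 0.0
```

>>> apply_moves(
  rows=[
    [[0,0,0],[0,0,0]],
    [[0,0,0],[0,0,0]],
    [[0,0,0],[0,0,0]],
    [[0,0,0],[0,0,0]],
    [[0,0,0],[0,0,0]],
    [[0,0,0],[0,0,0]],
    [[0,0,0],[0,0,0]],
    [[0,0,0],[0,0,0]],
  ],
  jaw=-1,
  newtons=50,
)

```text
clock: 5.15
tcp_pos: [0.4363, 0.1045, 0.0348]
orientation: [0.603, 3.082, 0.002]
contact_force: [-2.3, -0.8, 11.5]
grip_width: 0.0553
gripper_force: 51.2
```

>>> apply_moves(
  rows=[
    [[0,0,-0.1],[0,0,0]],
    [[0,0,-0.3],[0,0,0]],
    [[0,0,-0.52],[0,0,0]],
    [[0,0,-0.52],[0,0,0]],
  ],
)

```text
clock: 5.65
tcp_pos: [0.4382, 0.1052, 0.1674]
orientation: [0.601, 3.077, 0.009]
contact_force: [-0.2, 0.6, -1.0]
grip_width: 0.0556
gripper_force: 54.0
```

>>> apply_moves(
  rows=[
    [[-0.15,-0.16,0],[0,0,-0.04]],
    [[-0.3,-0.32,0],[0,0,-0.06]],
    [[-0.45,-0.48,0],[0,0,-0.08]],
    [[-0.6,-0.64,0],[0,0,-0.092]],
    [[-0.716,-0.767,0],[0,0,-0.092]],
    [[-0.716,-0.767,0],[0,0,-0.092]],
    [[-0.716,-0.767,0],[0,0,-0.092]],
    [[-0.716,-0.767,0],[0,0,-0.092]],
  ],
)

```text
clock: 6.65
tcp_pos: [0.529, -0.1391, 0.1631]
orientation: [-0.149, -3.137, -0.001]
contact_force: [0.3, 0.4, -1.0]
grip_width: 0.0553
gripper_force: 53.9
```

Run:
```python
from h import *
import pickle
o=telemetry.get_obs(); print(o)
d=grab_frame("wrist"); t=grab_frame("top"); pickle.dump((o,d,t),open("hold.pkl","wb"))
u,v=proj(d,[[.53,-.1405,.18]])[0].astype(int); v=min(v,380); print(u,v)
cv2.imwrite("pics/w3.png",cv2.resize(d["frame"][v-100:v+100,u-133:u+133],None,fx=3,fy=3,interpolation=cv2.INTER_CUBIC)[:,:,::-1])
```

```text
{'clock': 6.65, 'joints': array([-0.15876517,  0.39785159,  0.37961531,  1.96975048, -0.20015182,
        0.81126789,  1.80883607]), 'qvel': array([-0.00437748, -0.00642915,  0.0023398 , -0.00533525,  0.00102769,
        0.00024634,  0.00050892]), 'tau': array([ 5.26771937e-01, -4.63836908e+01,  5.52846149e+00, -2.28847593e+01,
        2.83865375e-02, -2.65513416e-03, -2.63344380e-03]), 'tcp_pos': array([ 0.52901483, -0.13911084,  0.16314523]), 'orientation': array([-1.48559325e-01, -3.13669118e+00, -1.29049722e-03]), 'contact_force': array([ 0.26458619,  0.37402659, -1.02335649]), 'moment': array([0.02580213, 0.00959941, 0.01404459]), 'gripper_force': 53.90294769778848, 'grip_width': 0.055313695202399385}
307 380
```

View pics/w3.png

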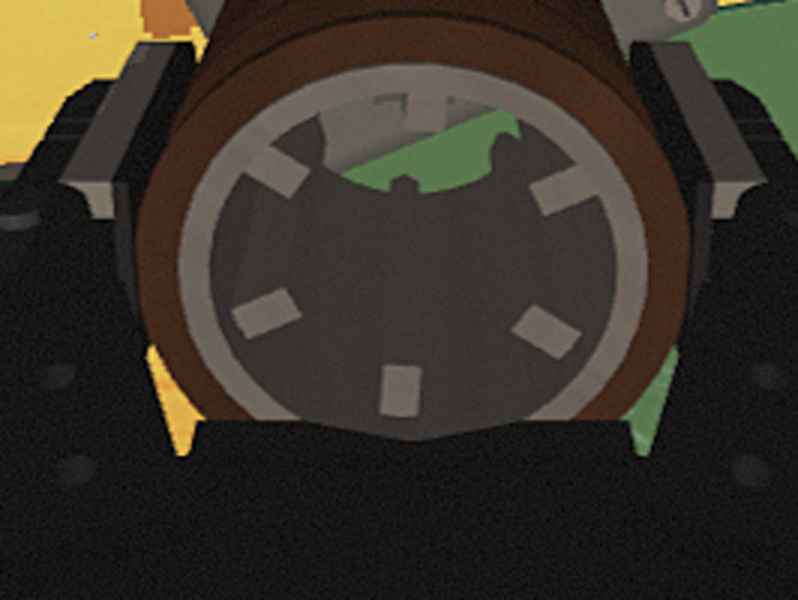

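The picture shows the wheel held upright between the pads, with teeth at crop (426,110), (560,188), (546,333), (401,391), (267,313) and (275,170). I'll check its pose against the shaft before lowering.

Run:
```python
from h import *
import pickle
o,d,t=pickle.load(open("hold.pkl","rb"))
px=lambda a:np.array([174,280])+np.atleast_2d(a)/3-.33
for z in (.174,.176,.178):
    T=onz(d,px([(426,110),(560,188),(546,333),(401,391),(267,313),(275,170)]),z)
    c=T.mean(0);v=(T-c)[:,:2];a=np.degrees(np.arctan2(v[:,1],v[:,0]))
    print(z,c,np.hypot(*v.T).round(4),(a%60).round(1))
g=np.degrees(np.angle(np.exp(6j*np.radians(a)).mean()))/6
M=R.from_rotvec(o["orientation"]).as_matrix()
print("gap",(g+30)%60,"need turn",(19.67-(g+30)+30)%60-30, "tilt",M[:,2])
print("tool yaw",np.degrees(np.arctan2(M[1,0],M[0,0])))
print("shift shares",M.T@np.r_[np.array([.530,-.1405])-c[:2],0]/.25, M.T@np.r_[np.array([.530,-.1405])-o["tcp_pos"][:2],0]/.25)
```

```text
0.174 [ 0.52865846 -0.13935782  0.174     ] [0.0164 0.0168 0.017  0.0169 0.0168 0.0169] [49.9 51.6 50.4 50.4 49.7 49.8]
0.176 [ 0.52733779 -0.1392344   0.176     ] [0.0161 0.0165 0.0167 0.0166 0.0165 0.0166] [49.9 51.6 50.4 50.4 49.7 49.8]
0.178 [ 0.52601712 -0.13911097  0.178     ] [0.0158 0.0161 0.0164 0.0163 0.0162 0.0163] [49.9 51.6 50.4 50.4 49.7 49.8]
gap 20.30004513892632 need turn -0.6300451389263166 tilt [-1.34472183e-03  8.86527739e-04 -9.99998703e-01]
tool yaw 174.57682142135127
shift shares [-1.63853010e-02 -4.02553403e-03 -2.63491164e-05] [-4.44819208e-03 -5.15930590e-03 -1.02252092e-05]
```

>>> apply_moves(
  rows=[
    [[-0.005,-0.005,0.05],[0,0,0]],
    [[-0.005,-0.005,0.1],[0,0,0]],
    [[-0.005,-0.005,0.14],[0,0,0]],
    [[-0.005,-0.005,0.16],[0,0,0]],
    [[-0.005,-0.005,0.18],[0,0,0]],
    [[-0.005,-0.005,0.195],[0,0,0]],
    [[-0.005,-0.005,0.205],[0,0,0]],
    [[-0.005,-0.005,0.215],[0,0,0]],
    [[-0.005,-0.005,0.215],[0,0,0]],
  ],
)

```text
clock: 7.88
tcp_pos: [0.5306, -0.1421, 0.11]
orientation: [-0.152, -3.138, -0.0]
contact_force: [-0.6, -0.0, -0.5]
grip_width: 0.0553
gripper_force: 53.9
```

>>> apply_moves(
  rows=[
    [[0,0.003,0.01],[0,0,0]],
    [[0,0.003,0.02],[0,0,0]],
    [[0,0.003,0.03],[0,0,0]],
    [[0,0.003,0.04],[0,0,0]],
    [[0,0.003,0.05],[0,0,0]],
    [[0,0.003,0.06],[0,0,0]],
    [[0,0.003,0.06],[0,0,0]],
  ],
)

```text
clock: 8.75
tcp_pos: [0.5306, -0.1413, 0.0948]
orientation: [-0.152, -3.138, -0.0]
contact_force: [0.7, -0.7, -1.7]
grip_width: 0.0551
gripper_force: 53.9
```

>>> apply_moves(
  rows=[
    [[0,0,0.01],[0,0,0]],
    [[0,0,0.016],[0,0,0]],
    [[0,0,0.02],[0,0,0]],
    [[0,0,0.024],[0,0,0]],
    [[0,0,0.024],[0,0,0]],
    [[0,0,0.024],[0,0,0]],
  ],
)

```text
clock: 9.5
tcp_pos: [0.5307, -0.1414, 0.0899]
orientation: [0.152, 3.138, 0.001]
contact_force: [-3.8, 1.5, 8.0]
grip_width: 0.0552
gripper_force: 54.9
```

>>> apply_moves(
  rows=[
    [[0,0,0],[0,0,0]],
    [[0,0,0],[0,0,0]],
    [[0,0,0],[0,0,0]],
    [[0,0,0],[0,0,0]],
    [[0,0,0],[0,0,0]],
    [[0,0,0],[0,0,0]],
  ],
  jaw=1,
)

```text
clock: 10.25
tcp_pos: [0.5308, -0.1414, 0.089]
orientation: [-0.152, -3.138, -0.0]
contact_force: [-0.6, -0.3, 0.4]
grip_width: 0.0854
gripper_force: 0.0
```

>>> apply_moves(
  rows=[
    [[0,0,-0.05],[0,0,0]],
    [[0,0,-0.15],[0,0,0]],
    [[0,0,-0.3],[0,0,0]],
    [[0,0,-0.45],[0,0,0]],
    [[0,0,-0.6],[0,0,0]],
    [[0,0,-0.6],[0,0,0]],
    [[0,0,-0.6],[0,0,0]],
  ],
)

```text
clock: 11.12
tcp_pos: [0.5304, -0.1412, 0.239]
orientation: [-0.152, -3.138, -0.001]
contact_force: [0.1, -0.5, -0.4]
grip_width: 0.0854
gripper_force: 0.0
```

Run:
```python
from h import *
o=telemetry.get_obs();print(o["tcp_pos"],o["contact_force"])
d=grab_frame("wrist");s=grab_frame("scene")
u,v=proj(d,[[.53,-.1405,.1]])[0].astype(int);v=min(v,380)
a=cv2.resize(d["frame"][v-100:v+100,u-100:u+100],(400,400),interpolation=cv2.INTER_CUBIC)
u,v=proj(s,[[.53,-.1405,.08]])[0].astype(int)
b=cv2.resize(s["frame"][v-60:v+60,u-60:u+60],(400,400),interpolation=cv2.INTER_CUBIC)
cv2.imwrite("pics/end.png",np.hstack([a,b])[:,:,::-1])
```

```text
[ 0.53039292 -0.14122347  0.23903666] [ 0.05871998 -0.54112141 -0.39720741]
```

View pics/end.png

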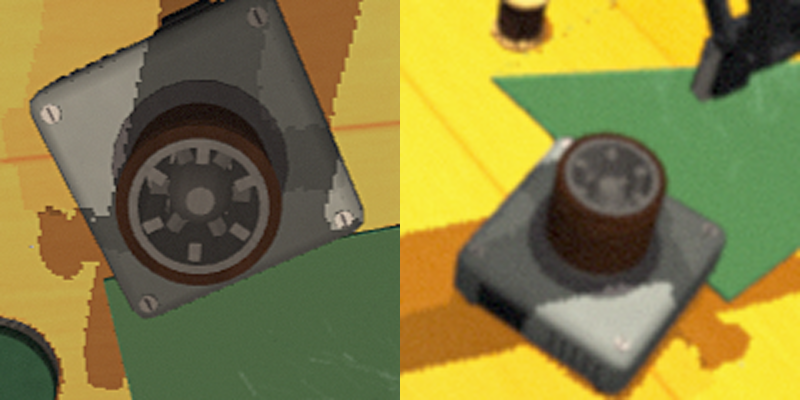

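The wheel sits upright on the shoulder, with the shaft tip centred in the bore at crop (200,203) and the shaft teeth between the wheel's teeth. The gripper is clear.

```bash
python3 -c "
from bench import job
print(job.hand_in())"
```

```text
the job is handed in; nothing more can be done
None
```

The toothed wheel is meshed and seated on the burnisher's shoulder, released with the gripper clear. I never went near the smooth wheel, and the job is handed in at about 11 s on the robot's clock; no verdict came back.

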